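# Tighten a fixture clamp bolt with a click wrench until it trips

### The job

Take the blue-handled click wrench off its black rest, set its square socket fully down over the brass bolt head on the red fixture and tighten the bolt clockwise without forcing it, until the handle trips and folds clearly at its joint (about 15 degrees), but stop before the fold comes near its end stop. Fold the handle only with the socket fully down on the bolt. Then let go, leaving the wrench sitting on the bolt with its handle folded, and leave the other things on the bench where they are.

Things in the scene. Friction and masses are not known exactly. Their poses are not given: they have to be found in the camera images.
- wrench: steel head of the click wrench, a block 40 x 40 x 32 mm with a round neck above; whole wrench 0.17 to 0.29 kg, balance point about 28 mm out from the socket axis. At the start it stands socket down in its rest. Origin: centre of the socket's open mouth, the head's underside; z up, x along the handle while that is straight
- socket_top (a point): ceiling of the square socket, on the socket axis, 24 mm above the mouth (axes as the head). The socket is a square hole 25.6 mm wide, open below, 24 mm deep, sides parallel to the head's x and y, mouth bevelled 2 mm. Fully down on the bolt, this point meets the top of the bolt head; play is 0.8 mm a side
- handle_grip (a point): middle of the blue handle, 100 mm out from the socket axis, 56 mm above the socket mouth; x along the handle away from the head, z up. The blue grip is a bar 18 mm wide and 22 mm tall (11 mm above and below this point), 63 to 175 mm out
- pivot (a point): breakaway pivot of the handle, on the socket axis (axes as the handle). Turned clockwise from above it stays straight up to 0.9 N m (3 to 9 N at the wrist, the rest as twist), then trips: torque rises no more (paused, it may read 0.6) and the handle folds clockwise against the head, staying where left. Fold = angle between handle x and head x; end stop 0.42 rad. Never folds counter-clockwise
- bolt: clamp bolt, upright: brass square head 24 mm wide, sides parallel to its x and y, top 5 mm tapering to 18 mm, on a flange 32 mm across. Origin on its axis 45 mm above the table. It tightens clockwise seen from above: light drag (0.1 N m) for an unknown 0.3 to 0.8 rad, different each time, then it is tight and turns no further. The stop cannot be seen
- bolt_top (a point): centre of the bolt head's top face, 72 mm above the table; axes as the bolt
- fixture: red fixture fixed to the bench, plate 170 x 100 x 18 mm with a dark steel strap along its x that clamps a watch case; strap top 42 mm above the table. Origin: underside of the plate, below the bolt's axis
- rest: black wrench rest fixed to the bench, slab 215 x 70 x 10 mm, origin at the centre of its underside. The socket stands on the slab 75 mm towards -x; a fork post 78 mm towards +x (14 mm thick, 153 mm out from the socket axis) carries the handle's end, its cheeks 23 mm apart and 64 mm high: lift straight up. Between them the handle is free underneath
- spanner: loose bystander: plain steel open spanner, 150 mm long, lying flat (not the tool for this job)
- screwdriver: loose bystander: screwdriver with orange handle, 160 mm, lying flat
- loupe: loose bystander: black eyeglass loupe standing on its wide end, 32 mm across, 30 mm high; origin under its centre
- blower: loose bystander: terracotta-red rubber-style dust blower, 56 mm across, 90 mm high; origin under its centre
- oil_bottle: loose bystander: small amber bottle with black cap, 36 mm across, 70 mm high; origin under its centre
- tester: loose bystander: black tester box, 70 x 120 x 28 mm; origin under its centre
- dial_tin: loose bystander: blue round dial tin, 64 mm across, 18 mm high; origin under its centre
Not all that is in view belongs to the job. There is more than one size of the wrench; the job needs the smaller.

How it is judged:
On the way, in this order (a step that is already met when the one before it is completed fails the run):
1. the socket is fully down on the bolt head with the handle still straight (z of bolt_top in the frame of wrench above 0.0195 m and horizontal distance between bolt_top and wrench below 0.007 m and angle between wrench's own z axis and vertical below 0.18 rad and angle between the x axis of handle_grip and the x axis of wrench, either way round below 0.06 rad), for 0.2 s.
2. the handle has tripped (folded more than 0.12 rad) with the socket still fully down (z of bolt_top in the frame of wrench above 0.0195 m and horizontal distance between bolt_top and wrench below 0.007 m and angle between wrench's own z axis and vertical below 0.18 rad and angle between the x axis of handle_grip and the x axis of wrench, either way round above 0.12 rad), for 0.1 s.
At the end, for the whole second after the job is handed in: the wrench sits at rest on the bolt, released, its socket within 4.5 mm of fully down and upright within 0.18 rad (axis within 7 mm of the bolt's), its handle folded between 0.12 and 0.36 rad; every bystander within 30 mm of where it was (all of step 2 and angle between the x axis of handle_grip and the x axis of wrench, either way round below 0.36 rad and linear speed of wrench below 0.02 m/s and distance of each of spanner, screwdriver, loupe, blower, oil_bottle, tester, dial_tin from where it was at the start of the episode below 0.03 m); the robot touches nothing.
It fails at once if the handle is folded nearly to its end stop (more than 0.37 rad): overtightened (angle between the x axis of handle_grip and the x axis of wrench, either way round above 0.37 rad).
It fails at once if the handle is folded (more than 0.1 rad) while the socket is not down on the bolt (angle between the x axis of handle_grip and the x axis of wrench, either way round above 0.1 rad and z of bolt_top in the frame of wrench below 0.015 m).
It fails at once if the wrench is forced on the bolt (more than 90 N between them) (contact force between wrench and bolt above 90 N).
It fails at once if a bystander is pushed more than 30 mm (distance of any of spanner, screwdriver, loupe, blower, oil_bottle, tester, dial_tin from where it was at the start of the episode above 0.03 m).
It fails at once if the tall bottle or the blower is knocked over (angle between any of blower, oil_bottle's own z axis and vertical above 0.6 rad).
It also fails if it takes over 54 s, if anything falls off the work surface, if the arm or the gripper's body presses on something with over 40 N, if the wrist force passes 120 N, or if a joint passes its speed limit or range.

### The arm

A 6-joint arm with a two-finger parallel gripper is mounted at the origin on the work surface. World frame = base frame: x ahead of the robot, y to its left, z up, the work surface at z = 0. Lengths are in m, angles in rad, forces in N, time in s.
With the tool pointing down it reaches from about 0.35 to 0.875 m from the base axis. Payload 15.5 kg.
Tool frame: the origin (TCP) lies between the finger pads; the fingertips stand 22 mm ahead of it and the grasp point (between the pads) lies 3 mm ahead of it (nose_length is the distance from the TCP to the fingertips, in m); z points along the fingers, y is the line along which they close (so a half turn about z gives the same grasp; the last joint's range is limited). The gripper opens to 85 mm and grips with 20 to 120 N. Pads are 22 mm wide; open, the fingers measure 114 mm over their backs; the gripper's body (76 mm by 85 mm) begins 54 mm behind the grasp point. The pads swing forward as they close: fully open they stand 13 mm farther back than shut.
Start: joints at [-1.407, 0.494, 1.345, -0, 1.302, -0.096], TCP at [0.16, -0.604, 0.253] pointing down, gripper open.
Joint ranges: [-2.91, 2.91], [-0.82, 2.16], [0.22, 2.67], [-1.22, 4.37], [0.12, 2.79], [-3.08, 3.08]. Speed limits (rad/s): [1.89, 1.89, 2.57, 3.01, 3.01, 3.01].

### API

Orientations are given as a unit quaternion [x, y, z, w].
In Python, from bench import * gives the robot as it stands.
- The arm moves only by the tool drive_tool, never from a script. Its argument "motion" is a list that holds one entry, the list of rows, each a list of 4 numbers: the shift along the tool's x, y, z in m, then the turn about the tool's z in degrees. A call has 1 to 20 rows; each row is the pose to reach, as a shift and turn from the pose commanded when the call began, along the tool's axes at that moment; what a row does not reach only later rows make up. A row lasts 1/12 s, in which the tool goes at most 41.7 mm and 7.16 degrees, less where a joint would pass 70% of its speed; a pose out of reach is approached as far as the arm can. A call with a gripper value outside its range is refused whole. "grip" is the closure, from -1 (fully open) to 1 (shut), set as the call begins (left out, the last holds). The fingers move at their own pace and stop on an object; "grip_force" is the grip in N (left out, the last holds). Time passes only in rows, so rows that repeat a pose let the fingers close. It gives the time, the measured TCP pose, the force, the opening and the grip force at its end, in the units of the state.
- get_state(): the state, without advancing time (a new reading comes with each control period).
- get_image(name): name is "side" or "top" or "wrist"; returns a dict with "img" (384x512x3 uint8, red, green, blue), "camera_matrix" (3x3 intrinsics, pixels), "position" and "attitude" of the camera in the world. Camera axes: x right, y up, looking along -z (the intrinsics and any distortion apply to the point x, -y, -z); pixel columns grow to the right and rows downward; lengths in m; the calibration is good to about 2 mm. A picture is of the moment at which its call begins. There is no depth.
- job_done(): hands the job in; it is judged then, once.
The state is a dict: "clock": time; "joints": joint angles; "dq": joint speeds; "joint_efforts": joint torques, N m; "tool_pos": TCP position; "ee_rot": TCP orientation; "wrist_force": force on the tool from outside, world axes, zero at the start; "wrist_torque": the same for the moment, N m; "grip_width": opening from 0.0 (shut) to 1.0 (fully open); "gripper_force": force on a finger pad.
Only numpy, scipy, OpenCV 4.12 (cv2) and the standard library are available. Lean on these libraries where they do the work, as an engineer would, in place of code of your own. Each camera call takes 0.05 s, during which the arm holds its last target. There are 200 camera calls.

## Working session

There is one attempt and no reset: what is moved stays moved. The work goes in short steps, Python scripts to look and compute and a tool call to move; the robot and the scene stay as the last step left them, time stands still between calls to the robot, and variables do not carry over. Pictures are saved under pics/ and viewed, at most 10 in all, crops included, and the job is handed in when it is done.

Besides the shell and the picture viewer there is one more tool, called after "Request:" as name([rows], argument=value, ...), one row to a line, values as JSON. drive_tool: Moves the arm, as the interface text tells. Its arguments: {"type":"object","properties":{"motion":{"type":"array"},"grip":{"type":"number"},"grip_force":{"type":"number"}},"required":["motion"]}

```bash
ls; mkdir -p pics; cat > h.py <<'E'
from bench import *
import numpy as np, cv2
from scipy.spatial.transform import Rotation as R
def shot(n,f=None):
    d=get_image(n)
    if f: cv2.imwrite('pics/'+f,d['img'][:,:,::-1])
    return d
def att(d):
    a=np.array(d['attitude'],float)
    return a if a.shape==(3,3) else R.from_quat(a).as_matrix()
def ray(d,u,v):
    K=np.array(d['camera_matrix']); p=np.linalg.inv(K)@[u,v,1]
    return np.array(d['position']),att(d)@[p[0],-p[1],-p[2]]
def onz(d,u,v,z):
    o,r=ray(d,u,v); return o+r*(z-o[2])/r[2]
def proj(d,P):
    q=att(d).T@(np.array(P)-np.array(d['position'])); k=np.array(d['camera_matrix'])@[q[0],-q[1],-q[2]]
    return k[:2]/k[2]
E
python3 - <<'E'
from h import *
a=shot('top','t1.png');b=shot('side','s1.png')
for d in (a,b): print({k:v for k,v in d.items() if k!='img'})
print(get_state())
E
```

```text
pics
{'camera_matrix': array([[349.97590492,   0.        , 252.84876653],
       [  0.        , 349.97590492, 185.00432965],
       [  0.        ,   0.        ,   1.        ]]), 'position': array([ 0.47589322, -0.00893454,  0.90225663]), 'attitude': array([-0.02880543,  0.01965719,  0.70739252, -0.70596011])}
{'camera_matrix': array([[394.0459278 ,   0.        , 255.85782521],
       [  0.        , 394.0459278 , 197.66465603],
       [  0.        ,   0.        ,   1.        ]]), 'position': array([0.28181688, 0.62619777, 0.65721168]), 'attitude': array([-0.07551773,  0.42015287,  0.88928016, -0.1641628 ])}
{'clock': 0.1, 'joints': array([-1.40749565e+00,  4.94116300e-01,  1.34604797e+00,  1.41320689e-05,
        1.30253469e+00, -9.55247107e-02]), 'dq': array([-0.00123939,  0.00109584,  0.00056168,  0.00146136,  0.00072534,
        0.00085706]), 'joint_efforts': array([-1.59206065e-04, -8.83594036e+01, -3.84561503e+01, -1.71233851e-04,
        5.30437523e-03, -1.47894603e-07]), 'tool_pos': array([ 0.15990918, -0.60388726,  0.25277002]), 'ee_rot': array([ 9.91637948e-01,  1.29049887e-01, -1.19332126e-05, -5.53063804e-04]), 'wrist_force': array([-0.36702632,  0.78696366,  0.23886657]), 'wrist_torque': array([ 0.00568076, -0.01034478,  0.01210075]), 'gripper_force': 0.0, 'grip_width': 1.0058324628939492}
```

View pics/t1.png

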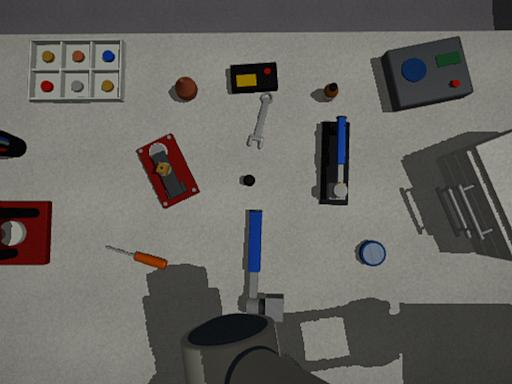

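View pics/s1.png

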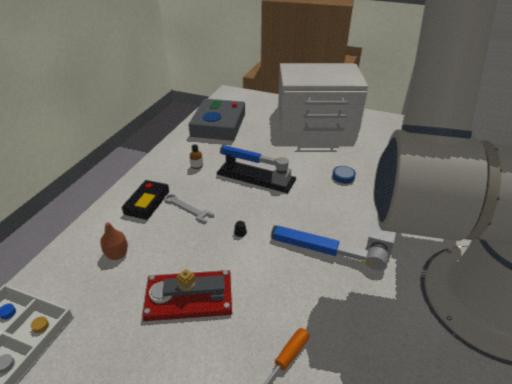

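The top view shows the rest with the small wrench at (335,163), its head at (341,190), and the bolt on the red fixture at (164,170). The larger wrench lies at (255,250) and the loupe is at (249,180). The side view agrees.

```bash
cat > m.py <<'E'
from h import *
def big(m,n=1):
    c,_=cv2.findContours(m.astype(np.uint8),cv2.RETR_EXTERNAL,cv2.CHAIN_APPROX_NONE)
    return sorted(c,key=cv2.contourArea)[::-1][:n]
def rect(d,m,z):
    c=big(m)[0].reshape(-1,2); P=np.array([onz(d,u,v,z)[:2] for u,v in c],np.float32)
    return cv2.minAreaRect(P*1000)
def boxm(d,x0,x1,y0,y1):
    m=np.zeros(d['img'].shape[:2],bool); m[y0:y1,x0:x1]=1; return m
E
python3 - <<'E'
from m import *
d=shot('top'); h=cv2.cvtColor(d['img'],cv2.COLOR_RGB2HSV).astype(int); H,S,V=h[...,0],h[...,1],h[...,2]
blue=(H>105)&(H<130)&(S>150)&(V>60)
print('handle',rect(d,blue&boxm(d,315,360,105,210),.077))
print('rest',rect(d,(V<45)&boxm(d,312,360,110,212),.010))
print('fixture',rect(d,((H<8)|(H>172))&(S>150)&boxm(d,125,210,125,215),.018))
print('brass',rect(d,(H>12)&(H<32)&(S>110)&boxm(d,145,185,150,185),.070))
g=(S<60)&(V>130)&boxm(d,328,352,175,204); 
print('px', np.mean(np.argwhere((H>12)&(H<32)&(S>110)&boxm(d,145,185,150,185)),0))
for n,u,v,z in [('head',341,190,.066),('blower',186,89,.06),('bolt',164,169,.072),('loupe',249,180,.03),('bottle',331,91,.06),('driver',150,259,.01),('bighandle',255,240,.04),('spanner',260,120,0.)]: print(n,onz(d,u,v,z).round(3))
c=np.vstack([d['img'][120:215,110:210],]); w=d['img'][105:210,300:370]
cv2.imwrite('pics/c1.png',np.hstack([cv2.resize(c,(400,380),interpolation=2),cv2.resize(w,(253,380),interpolation=2)])[:,:,::-1])
E
```

```text
handle ((639.4800415039062, -209.1748809814453), (16.6385555267334, 110.77176666259766), 88.87970733642578)
rest ((593.9826049804688, -202.91697692871094), (70.9075698852539, 211.53257751464844), 88.85748291015625)
fixture ((574.65234375, 219.5995330810547), (168.8729705810547, 99.94305419921875), 25.866554260253906)
brass ((573.4561767578125, 216.58119201660156), (35.45016098022461, 24.984758377075195), 69.39125061035156)
px [168.272 162.488]
head [ 0.521 -0.208  0.066]
blower [0.771 0.166 0.06 ]
bolt [0.572 0.214 0.072]
loupe [0.548 0.012 0.03 ]
bottle [ 0.764 -0.19   0.06 ]
driver [0.35  0.263 0.01 ]
bighandle [ 0.4   -0.003  0.04 ]
spanner [ 0.708 -0.016  0.   ]
```

View pics/c1.png

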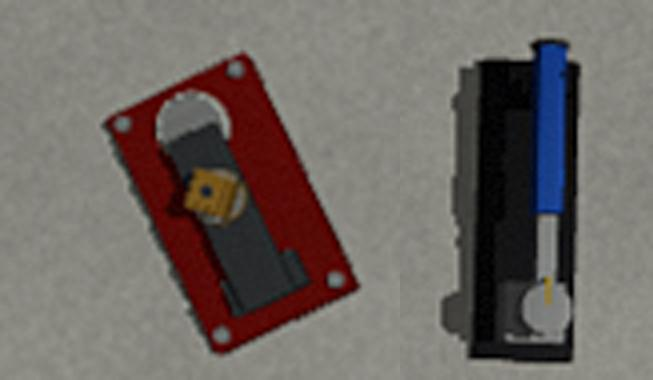

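```bash
cat >> h.py <<'E'
def go(P,yaw=None,frm=None):
    "shift in tool axes (mm) and turn (deg) from pose now to TCP P with tool x at yaw deg"
    s=get_state(); r=R.from_quat(s['ee_rot']).as_matrix(); p=s['tool_pos'] if frm is None else np.array(frm)
    y0=np.degrees(np.arctan2(r[1,0],r[0,0])); t=0 if yaw is None else (y0-yaw+180)%360-180
    print('yaw',y0.round(2),'shift mm',(r.T@(np.array(P)-p)*1000).round(1),'turn',round(t,2),'t',s['clock'],'p',p.round(4),'F',s['wrist_force'].round(1),'M',s['wrist_torque'].round(2),'q',s['joints'].round(2),'g',s['grip_width'],s['gripper_force'])
E
python3 - <<'E'
from h import *
go([.52,.21,.28],-1)
E
```

```text
yaw 14.83 shift mm [ 556.4 -694.7  -26.5] turn 15.83 t 0.15 p [ 0.1599 -0.6039  0.2528] F [-0.1  0.   0.2] M [-0.04 -0.04 -0.03] q [-1.41  0.49  1.35 -0.    1.3  -0.1 ] g 1.003914215740902 0.0
```

Request:
drive_tool([
  [[15,-19,-3,1],[45,-56,-5,3],[556,-695,-26,16],[556,-695,-26,16],[556,-695,-26,16],[556,-695,-26,16],[556,-695,-26,16],[556,-695,-26,16],[556,-695,-26,16],[556,-695,-26,16],[556,-695,-26,16],[556,-695,-26,16],[556,-695,-26,16],[556,-695,-26,16],[556,-695,-26,16],[556,-695,-26,16],[556,-695,-26,16],[556,-695,-26,16],[556,-695,-26,16],[556,-695,-26,16]],
])

```text
clock: 1.82
tool_pos: [0.4964, 0.1598, 0.2832]
ee_rot: [1.0, -0.01, -0.0, 0.0]
wrist_force: [1.2, -0.7, -0.1]
grip_width: 0.998
gripper_force: 0.0
```

Request:
drive_tool([
  [[10,-20,0,0],[10,-25,0,0],[10,-25,0,0],[10,-25,0,0]],
])

```text
clock: 2.15
tool_pos: [0.5646, 0.3116, 0.2829]
ee_rot: [1.0, -0.01, -0.0, 0.0]
wrist_force: [0.8, -0.1, -0.0]
grip_width: 1.002
gripper_force: 0.0
```

```bash
python3 - <<'E'
from h import *
d=shot('wrist','w1.png'); print({k:v for k,v in d.items() if k!='img'}); print(proj(d,[.573,.216,.072])); go([.6,-.208,.25],-1.1)
E
```

```text
{'camera_matrix': array([[296.11225664,   0.        , 258.59477108],
       [  0.        , 296.11225664, 192.37724457],
       [  0.        ,   0.        ,   1.        ]]), 'position': array([0.63261136, 0.30986974, 0.40396721]), 'attitude': array([ 0.0938236 , -0.0961587 ,  0.70738031, -0.69394794])}
[342.70235039 163.52995209]
yaw -1.04 shift mm [ 42.8 524.9  31.1] turn 0.06 t 2.2 p [0.5666 0.3175 0.2824] F [-6.1  3.3 -2.7] M [0.07 0.15 0.05] q [0.42 0.5  1.24 0.   1.39 2.01] g 0.9985111786926611 0.0
```

View pics/w1.png

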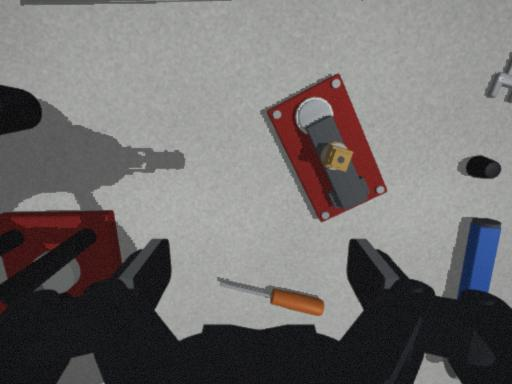

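The bolt appears at about (340,158), with its square turned roughly 10-15° in the image. The TCP ended further in y than I asked for, so I'll check where the command actually is.

Request:
drive_tool([
  [[0,0,0,0],[0,0,0,0],[0,0,0,0]],
])

```text
clock: 2.45
tool_pos: [0.5639, 0.3086, 0.283]
ee_rot: [1.0, -0.01, -0.0, 0.0]
wrist_force: [0.1, -0.3, 0.4]
grip_width: 1.0
gripper_force: 0.0
```

```bash
python3 - <<'E'
from h import *
go([.54,.21,.24],-1.1)
E
```

```text
yaw -1.19 shift mm [-21.8  99.   43.1] turn -0.09 t 2.45 p [0.5639 0.3086 0.283 ] F [ 0.1 -0.3  0.4] M [ 0.01 -0.05  0.03] q [ 0.41  0.5   1.26 -0.    1.39  2.  ] g 1.0003355434196897 0.0
```

Request:
drive_tool([
  [[-20,40,20,0],[-20,80,40,0],[-20,100,40,0],[-20,100,40,0],[-20,100,40,0]],
])

```text
clock: 2.87
tool_pos: [0.5102, 0.1235, 0.2023]
ee_rot: [1.0, -0.011, 0.0, 0.0]
wrist_force: [1.6, -0.9, -0.3]
grip_width: 0.999
gripper_force: 0.0
```

```bash
python3 - <<'E'
from h import *
go([.54,.21,.24],-1.1)
E
```

```text
yaw -1.22 shift mm [ 28.  -87.1 -37.7] turn -0.12 t 2.8667 p [0.5102 0.1235 0.2023] F [ 1.6 -0.9 -0.3] M [-0.01 -0.05  0.  ] q [ 0.12  0.41  1.66 -0.    1.07  1.72] g 0.9993383144220773 0.0
```

I passed millimetres, but the moves take metres, so every row hit its cap. From here I'll use metres.

Request:
drive_tool([
  [[0.0,-0.03,0,0],[0.0,-0.06,-0.01,0],[0.0,-0.085,-0.02,0],[0.0,-0.09,-0.02,0],[0.0,-0.09,-0.02,0],[0.0,-0.09,-0.02,0]],
])

```text
clock: 3.37
tool_pos: [0.513, 0.215, 0.2224]
ee_rot: [1.0, -0.01, -0.0, 0.0]
wrist_force: [-0.7, 0.5, 0.1]
grip_width: 1.0
gripper_force: 0.0
```

```bash
cat > bolt.py <<'E'
from m import *
d=shot('wrist','w2.png'); h=cv2.cvtColor(d['img'],cv2.COLOR_RGB2HSV).astype(int); H,S,V=h[...,0],h[...,1],h[...,2]
u,v=proj(d,[.573,.216,.072]).astype(int); print(u,v, d['position'])
bm=boxm(d,u-45,u+45,v-45,v+45)
br=(H>12)&(H<32)&(S>110)&bm
print('brass px',br.sum(),'rect@.067',rect(d,br,.067),'@.072',rect(d,br&(V>120),.072))
print('fixture',rect(d,((H<8)|(H>172))&(S>150)&boxm(d,u-160,u+160,max(v-160,0),v+160),.018))
c=d['img'][v-40:v+40,u-50:u+50]; cv2.imwrite('pics/w2c.png',cv2.resize(c,(800,600) if 0 else (750,600),interpolation=2)[:,:,::-1]); print('crop0',u-50,v-40,'scale 7.5'); go([.6,-.208,.25],-1.1)
E
python3 bolt.py
```

```text
255 120 [0.58102265 0.21326944 0.34347816]
brass px 626 rect@.067 ((577.7144775390625, 218.7480010986328), (25.15473747253418, 24.385665893554688), 73.58915710449219) @.072 ((577.914306640625, 218.26136779785156), (23.803924560546875, 23.696380615234375), 72.85321044921875)
fixture ((578.11572265625, 219.10305786132812), (166.54339599609375, 97.6960678100586), 25.98616600036621)
crop0 205 80 scale 7.5
yaw -1.2 shift mm [ 95.8 420.9 -27.6] turn -0.1 t 3.4167 p [0.513  0.2148 0.2222] F [-0.7 -0.3 -0.3] M [ 0.04 -0.05 -0.01] q [ 0.29  0.43  1.56 -0.    1.16  1.88] g 0.9959232920046132 0.0
```

View pics/w2c.png

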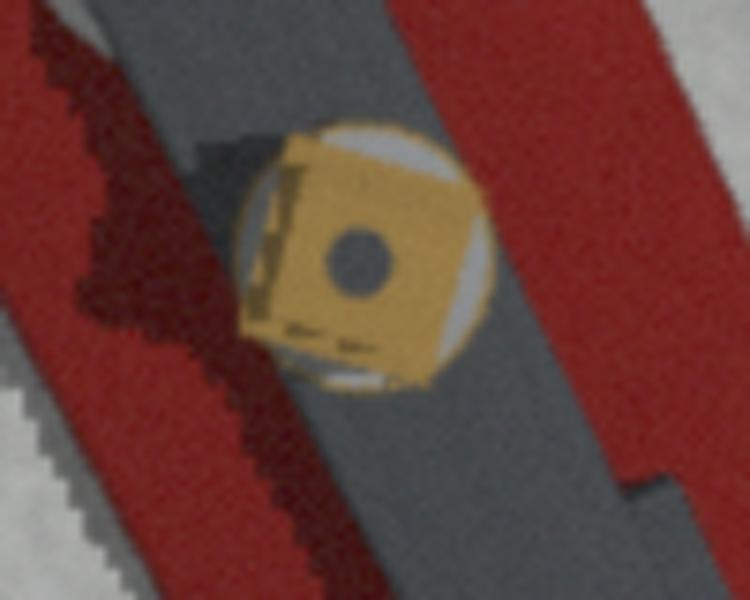

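Crop: the square's corners are at (290,135), (485,190), (430,388) and (240,332), with the hole at (360,263). That puts the bolt at about (0.578, 0.2185) with yaw -16.8° mod 90. I'll look again at handle yaw 73°, which is also the insertion yaw, to separate out the camera bias.

Request:
drive_tool([
  [[0.01,0.01,0,-7],[0.02,0.03,0,-14],[0.03,0.05,0,-21],[0.045,0.06,0,-28],[0.045,0.061,0,-35],[0.045,0.061,0,-42],[0.045,0.061,0,-49],[0.045,0.061,0,-56],[0.045,0.061,0,-63],[0.045,0.061,0,-70],[0.045,0.061,0,-74.5],[0.045,0.061,0,-74.5],[0.045,0.061,0,-74.5]],
])

```text
clock: 4.5
tool_pos: [0.5569, 0.1531, 0.2221]
ee_rot: [0.803, 0.596, -0.0, -0.0]
wrist_force: [0.7, -0.0, 0.0]
grip_width: 0.998
gripper_force: 0.0
```

```bash
sed -i "s/w2/w3/" bolt.py; python3 bolt.py
```

```text
254 113 [0.57709096 0.21738992 0.34319535]
brass px 637 rect@.067 ((577.6925659179688, 218.951171875), (24.2626953125, 26.74599838256836), 70.7378921508789) @.072 ((578.4085693359375, 218.35986328125), (23.780086517333984, 24.009109497070312), 72.51585388183594)
fixture ((577.9240112304688, 219.257568359375), (166.9635467529297, 97.50042724609375), 25.952144622802734)
crop0 204 73 scale 7.5
yaw 73.09 shift mm [-333.2  146.2  -27.8] turn 74.19 t 4.55 p [0.557  0.1533 0.2222] F [ 0.4  0.3 -0.5] M [ 0.   -0.08 -0.02] q [ 0.17  0.46  1.5  -0.    1.18  0.46] g 1.0042603424796195 0.0
```

The two yaws agree, so the wrist camera has almost no bias. Bolt: (0.578, 0.2185), yaw 72.8°. Next I go to the wrench.

```bash
python3 - <<'E'
from h import *
go([.55,-.208,.24],-1.1)
E
```

```text
yaw 73.09 shift mm [-347.7   98.3  -17.7] turn 74.19 t 4.55 p [0.557  0.1533 0.2222] F [ 0.4  0.3 -0.5] M [ 0.   -0.08 -0.02] q [ 0.17  0.46  1.5  -0.    1.18  0.46] g 1.0042603424796195 0.0
```

Request:
drive_tool([
  [[-0.02,0.006,-0.004,7],[-0.055,0.016,-0.01,14],[-0.095,0.027,-0.018,21],[-0.135,0.038,-0.018,28],[-0.175,0.05,-0.018,35],[-0.215,0.061,-0.018,42],[-0.255,0.072,-0.018,49],[-0.295,0.083,-0.018,56],[-0.325,0.092,-0.018,63],[-0.343,0.097,-0.018,70],[-0.348,0.098,-0.018,74.2],[-0.348,0.098,-0.018,74.2],[-0.348,0.098,-0.018,74.2]],
])

```text
clock: 5.63
tool_pos: [0.5509, -0.2076, 0.2402]
ee_rot: [1.0, -0.008, -0.0, -0.0]
wrist_force: [-0.2, 0.4, -0.6]
grip_width: 1.004
gripper_force: 0.0
```

```bash
cat > wr.py <<'E'
from m import *
d=shot('wrist','w4.png'); h=cv2.cvtColor(d['img'],cv2.COLOR_RGB2HSV).astype(int); H,S,V=h[...,0],h[...,1],h[...,2]
u,v=proj(d,[.64,-.209,.077]).astype(int); print(u,v, d['position'])
bl=(H>105)&(H<130)&(S>150)&(V>60)&boxm(d,u-60,u+60,max(v-130,0),v+130)
print('handle',rect(d,bl,.077)); 
print('rest',rect(d,(V<45)&boxm(d,u-60,u+60,0,250),.010))
g=d['img'].copy(); cv2.drawContours(g,[big(bl)[0]],-1,(255,255,0),1); cv2.imwrite('pics/w4c.png',g[:,:,::-1]); go([.61,-.208,.25],-1.1)
E
python3 wr.py
```

```text
258 86 [ 0.61899453 -0.20903333  0.36123732]
handle ((641.7992553710938, -211.57659912109375), (18.34550666809082, 110.55061340332031), 87.48489379882812)
rest ((599.0952758789062, -188.18707275390625), (26.17957878112793, 210.7328643798828), 87.71044921875)
yaw -0.77 shift mm [58.9  0.2 -9.8] turn 0.33 t 5.6833 p [ 0.5511 -0.207   0.2402] F [-0.4 -0.2  0.6] M [0.02 0.04 0.  ] q [-0.46  0.46  1.45  0.    1.23  1.12] g 1.0015652196148375 0.0
```

View pics/w4c.png

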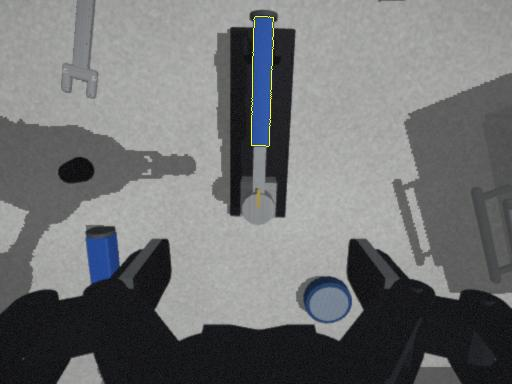

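The picture shows the handle's blue part from (263,16) to (260,145) and the neck at (259,208). That gives the socket axis at about (0.523, -0.206) and handle yaw -2.5°. I'll grasp 90 mm out.

Request:
drive_tool([
  [[0.02,0.001,0.005,0.5],[0.05,0.002,0.02,1.7],[0.062,0.0025,0.05,1.7],[0.062,0.0025,0.085,1.7],[0.062,0.0025,0.12,1.7],[0.062,0.0025,0.145,1.7],[0.062,0.0025,0.162,1.7],[0.062,0.0025,0.171,1.7],[0.062,0.0025,0.171,1.7],[0.062,0.0025,0.171,1.7],[0.062,0.0025,0.171,1.7]],
], grip=-1)

```text
clock: 6.6
tool_pos: [0.6141, -0.2109, 0.0708]
ee_rot: [1.0, -0.022, 0.001, 0.0]
wrist_force: [-0.6, -0.3, 0.1]
grip_width: 1.003
gripper_force: 0.0
```

Request:
drive_tool([
  [[0,0,0,0],[0,0,0,0],[0,0,0,0],[0,0,0,0],[0,0,0,0],[0,0,0,0],[0,0,0,0],[0,0,0,0],[0,0,0,0],[0,0,0,0]],
], grip=1, grip_force=80)

```text
clock: 7.43
tool_pos: [0.6134, -0.2109, 0.0697]
ee_rot: [1.0, -0.022, 0.0, 0.0]
wrist_force: [-1.5, 0.5, 6.1]
grip_width: 0.196
gripper_force: 78.2
```

```bash
python3 - <<'E'
from h import *
go([.613,-.2103,.15],-2.5)
E
```

```text
yaw -2.58 shift mm [ -0.4  -0.6 -80.3] turn -0.08 t 7.4333 p [ 0.6134 -0.2109  0.0697] F [-1.5  0.5  6.1] M [ 0.13  0.24 -0.15] q [-0.42  0.73  1.45  0.    0.96  1.19] g 0.19579264259228513 78.2429552078247
```

Request:
drive_tool([
  [[0,0,-0.005,0],[0,0,-0.015,0],[0,0,-0.03,0],[0,0,-0.05,0],[0,0,-0.07,0],[0,0,-0.09,0],[0,0,-0.1,0],[0,0,-0.1,0],[0,0,-0.1,0]],
])

```text
clock: 8.18
tool_pos: [0.6133, -0.2109, 0.1695]
ee_rot: [1.0, -0.022, 0.0, 0.0]
wrist_force: [-0.9, 0.0, -2.5]
grip_width: 0.196
gripper_force: 78.3
```

```bash
python3 - <<'E'
from m import *
d=shot('wrist','w5.png'); s=shot('side','s5.png')
h=cv2.cvtColor(d['img'],cv2.COLOR_RGB2HSV).astype(int); H,S,V=h[...,0],h[...,1],h[...,2]
z=get_state()['tool_pos'][2]+.007
print('handle',rect(d,(H>105)&(H<130)&(S>150)&(V>60)&boxm(d,190,330,0,240),z))
cv2.imwrite('pics/w5c.png',np.hstack([d['img'][:,60:460],s['img'][60:444,160:400]])[:,:,::-1])
go([.6048,.305,.17],72.8)
E
```

```text
handle ((663.182861328125, -213.55694580078125), (18.103355407714844, 68.54314422607422), 87.28233337402344)Traceback (most recent call last):
  File "<stdin>", line 6, in <module>
    return _nx.concatenate(arrs, 1, dtype=dtype, casting=casting)
           ~~~~~~~~~~~~~~~^^^^^^^^^^^^^^^^^^^^^^^^^^^^^^^^^^^^^^^
ValueError: all the input array dimensions except for the concatenation axis must match exactly, but along dimension 0, the array at index 0 has size 384 and the array at index 1 has size 324
```

```bash
python3 - <<'E'
from h import *
go([.6048,.305,.18],72.9)
E
```

```text
yaw -2.57 shift mm [ -31.  -514.7  -11.4] turn -75.47 t 8.2833 p [ 0.6127 -0.2106  0.1682] F [ 0.5 -0.7 -2.9] M [ 0.   -0.14 -0.01] q [-0.42  0.61  1.38  0.    1.15  1.19] g 0.19662130789568635 78.23620319366455
```

Request:
drive_tool([
  [[0,-0.01,-0.003,-2],[-0.002,-0.03,-0.008,-5],[-0.004,-0.065,-0.011,-10],[-0.006,-0.1,-0.011,-15],[-0.008,-0.135,-0.011,-20],[-0.01,-0.17,-0.011,-25],[-0.012,-0.205,-0.011,-30],[-0.014,-0.24,-0.011,-35],[-0.016,-0.275,-0.011,-40],[-0.018,-0.31,-0.011,-45],[-0.02,-0.345,-0.011,-50],[-0.022,-0.38,-0.011,-55],[-0.024,-0.415,-0.011,-60],[-0.027,-0.45,-0.011,-66],[-0.029,-0.48,-0.011,-71],[-0.031,-0.503,-0.011,-74],[-0.031,-0.513,-0.011,-75.5],[-0.031,-0.515,-0.011,-75.5],[-0.031,-0.515,-0.011,-75.5],[-0.031,-0.515,-0.011,-75.5]],
])

```text
clock: 9.95
tool_pos: [0.6052, 0.304, 0.1799]
ee_rot: [0.805, 0.594, -0.001, 0.0]
wrist_force: [-0.2, -0.5, -2.6]
grip_width: 0.194
gripper_force: 78.3
```

```bash
python3 - <<'E'
from m import *
s=shot('side'); t=shot('top')
a=s['img'][130:330,100:300]; b=t['img'][90:240,100:250]
cv2.imwrite('pics/v6.png',np.hstack([cv2.resize(a,(400,400),interpolation=2),cv2.resize(b,(400,400),interpolation=2)])[:,:,::-1])
print('bolt side',proj(s,[.578,.2185,.072]),'mouth expected',proj(s,[.578,.2185,.122]),'top',proj(t,[.578,.2185,.072]),proj(t,[.578,.2185,.2]))
go([.6048,.305,.18],72.9)
E
```

```text
bolt side [185.1517569  272.74579429] mouth expected [182.11092551 254.8164032 ] top [162.32977996 166.44483231] [145.24166385 158.79128462]
yaw 72.83 shift mm [ 1.  -1.   0.3] turn -0.07 t 10.05 p [0.6055 0.3037 0.1803] F [-0.6  0.7 -2.4] M [ 0.13 -0.11 -0.03] q [ 0.38  0.64  1.29 -0.    1.22  0.68] g 0.19504430764635838 78.33475470542908
```

View pics/v6.png

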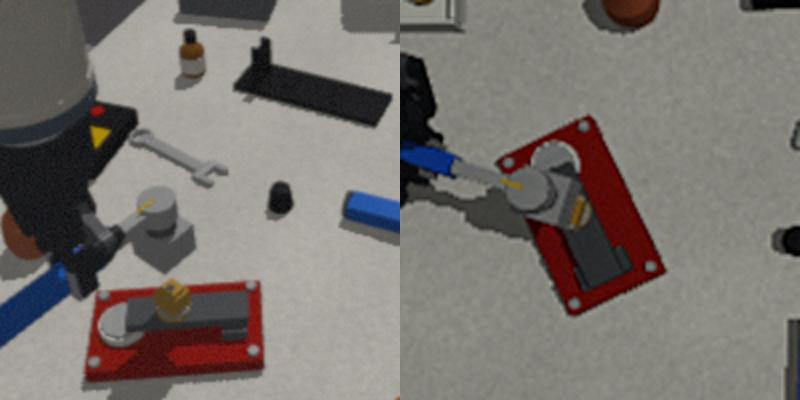

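The side crop puts the socket mouth at about (182,259) against a predicted (182,255). It looks upright and above the bolt, so I descend.

Request:
drive_tool([
  [[0.0005,-0.0005,0.01,0],[0.001,-0.001,0.025,0],[0.001,-0.001,0.035,0],[0.001,-0.001,0.042,0],[0.001,-0.001,0.046,0],[0.001,-0.001,0.049,0],[0.001,-0.001,0.052,0],[0.001,-0.001,0.054,0],[0.001,-0.001,0.054,0]],
])

```text
clock: 10.8
tool_pos: [0.6048, 0.3063, 0.1263]
ee_rot: [0.804, 0.594, 0.0, -0.0]
wrist_force: [-0.6, -1.3, -1.8]
grip_width: 0.199
gripper_force: 78.3
```

```bash
python3 - <<'E'
from h import *
go([.6048,.305,.1077],72.9)
E
```

```text
yaw 72.93 shift mm [-1.2  0.4 18.6] turn 0.03 t 10.8 p [0.6048 0.3063 0.1263] F [-0.6 -1.3 -1.8] M [ 0.12 -0.1  -0.04] q [0.38 0.7  1.33 0.   1.11 0.68] g 0.1987710709130296 78.31460237503052
```

Little contact force and the mouth is past the bolt top. I continue down gently.

Request:
drive_tool([
  [[-0.0005,0,0.003,0],[-0.001,0,0.006,0],[-0.001,0,0.009,0],[-0.001,0,0.011,0],[-0.001,0,0.013,0],[-0.001,0,0.013,0]],
])

```text
clock: 11.3
tool_pos: [0.6045, 0.3054, 0.113]
ee_rot: [0.804, 0.594, -0.0, -0.0]
wrist_force: [0.2, 1.4, -2.8]
grip_width: 0.196
gripper_force: 78.3
```

```bash
python3 - <<'E'
from h import *
go([.6048,.305,.1077],72.9)
E
```

```text
yaw 72.93 shift mm [-0.3  0.4  5.3] turn 0.03 t 11.3 p [0.6045 0.3054 0.113 ] F [ 0.2  1.4 -2.8] M [ 0.44 -0.17 -0.02] q [0.38 0.71 1.34 0.   1.09 0.68] g 0.19630362764232048 78.26014280319214
```

Request:
drive_tool([
  [[0,0,0.001,0],[0,0,0.002,0],[0,0,0.003,0],[0,0,0.004,0],[0,0,0.005,0],[0,0,0.0055,0],[0,0,0.0055,0]],
])

```text
clock: 11.88
tool_pos: [0.6046, 0.3054, 0.1079]
ee_rot: [0.804, 0.594, 0.0, -0.0]
wrist_force: [1.7, 3.9, 0.2]
grip_width: 0.201
gripper_force: 78.7
```

```bash
python3 - <<'E'
from h import *
go([.6048,.305,.1077],72.9)
E
```

```text
yaw 72.93 shift mm [-0.3  0.4  0.2] turn 0.03 t 11.8833 p [0.6046 0.3054 0.1079] F [1.7 3.9 0.2] M [ 0.58 -0.18 -0.01] q [0.38 0.72 1.35 0.   1.08 0.68] g 0.20090749729530494 78.65228533744812
```

Seated at TCP z 0.108, as predicted, with light force. I now turn clockwise about the bolt axis: radius 90.5 mm, tool y tangential.

Request:
drive_tool([
  [[0,0,0,0],[0,0.0016,0,1],[0,0.0032,0,2],[-0.0002,0.0063,0,4],[-0.0005,0.0095,0,6],[-0.0009,0.0126,0,8],[-0.0014,0.0157,0,10],[-0.002,0.0188,0,12],[-0.0027,0.0219,0,14],[-0.0035,0.0249,0,16],[-0.0035,0.0249,0,16]],
])

```text
clock: 12.8
tool_pos: [0.6278, 0.2946, 0.1079]
ee_rot: [0.88, 0.475, 0.0, -0.0]
wrist_force: [1.0, 5.6, 0.1]
grip_width: 0.199
gripper_force: 78.7
```

```bash
cat > tq.py <<'E'
from h import *
s=get_state(); c=np.array([.578,.2185,0]); p=s['tool_pos']; F=s['wrist_force']; M=s['wrist_torque']
r=R.from_quat(s['ee_rot']).as_matrix(); y=np.degrees(np.arctan2(r[1,0],r[0,0])); q=p-c
print('t',s['clock'],'yaw',y.round(2),'z',p[2].round(4),'rad',np.hypot(*q[:2]).round(4),'ang',np.degrees(np.arctan2(q[1],q[0])).round(2),'F',F.round(1),'M',M.round(2),'Taxis',(M[2]+q[0]*F[1]-q[1]*F[0]).round(2),'q6',s['joints'][5].round(2))
E
python3 tq.py
```

```text
t 12.8 yaw 56.73 z 0.1079 rad 0.0909 ang 56.81 F [1.  5.6 0.1] M [ 1.07 -0.08 -0.2 ] Taxis 0.0 q6 0.93
```

Request:
drive_tool([
  [[0.0002,0.0016,0,1],[0.0003,0.0032,0,2],[0.0002,0.0047,0,3],[0.0001,0.0063,0,4],[0.0001,0.0063,0,4]],
])

```text
clock: 13.22
tool_pos: [0.6328, 0.2912, 0.1079]
ee_rot: [0.896, 0.445, 0.0, -0.0]
wrist_force: [-0.5, 5.1, 0.1]
grip_width: 0.197
gripper_force: 78.7
```

```bash
python3 tq.py
```

```text
t 13.2167 yaw 52.84 z 0.1079 rad 0.0911 ang 53.0 F [-0.5  5.1  0.1] M [ 0.95 -0.13 -0.14] Taxis 0.17 q6 0.99
```

Request:
drive_tool([
  [[0.0001,0.0016,0,1],[0.0001,0.0032,0,2],[0,0.0047,0,3],[-0.0001,0.0063,0,4],[-0.0002,0.0079,0,5],[-0.0002,0.0079,0,5]],
])

```text
clock: 13.72
tool_pos: [0.639, 0.2862, 0.1079]
ee_rot: [0.914, 0.405, 0.0, -0.0]
wrist_force: [1.1, 4.3, 0.7]
grip_width: 0.189
gripper_force: 78.8
```

```bash
python3 tq.py
```

```text
t 13.7167 yaw 47.82 z 0.1079 rad 0.0911 ang 47.98 F [1.1 4.3 0.7] M [ 0.9  -0.13 -0.24] Taxis -0.05 q6 1.07
```

Request:
drive_tool([
  [[0.0001,0.0016,0,1],[0.0001,0.0032,0,2],[0,0.0047,0,3],[-0.0001,0.0063,0,4],[-0.0002,0.0079,0,5],[-0.0002,0.0079,0,5]],
])

```text
clock: 14.22
tool_pos: [0.6446, 0.2806, 0.1078]
ee_rot: [0.931, 0.365, -0.0, 0.0]
wrist_force: [0.9, 4.1, 0.3]
grip_width: 0.19
gripper_force: 78.7
```

```bash
python3 tq.py
```

```text
t 14.2167 yaw 42.81 z 0.1078 rad 0.0911 ang 42.99 F [0.9 4.1 0.3] M [ 0.69 -0.07 -0.16] Taxis 0.05 q6 1.15
```

Request:
drive_tool([
  [[0.0001,0.0016,0,1],[0.0001,0.0032,0,2],[0,0.0047,0,3],[-0.0001,0.0063,0,4],[-0.0002,0.0079,0,5],[-0.0002,0.0079,0,5]],
])

```text
clock: 14.72
tool_pos: [0.6495, 0.275, 0.1077]
ee_rot: [0.946, 0.324, -0.0, -0.0]
wrist_force: [-1.5, 5.5, -0.1]
grip_width: 0.198
gripper_force: 78.8
```

```bash
python3 tq.py
```

```text
t 14.7167 yaw 37.83 z 0.1077 rad 0.0911 ang 38.31 F [-1.5  5.5 -0.1] M [1.04 0.25 0.31] Taxis 0.79 q6 1.23
```

The torque about the axis rose to 0.79 N m, so the bolt is tight. I go on in a small step past the trip.

Request:
drive_tool([
  [[0,0.0016,0,1],[-0.0001,0.0032,0,2],[-0.0001,0.0047,0,3],[-0.0002,0.0063,0,4],[-0.0003,0.0079,0,5],[-0.0005,0.0095,0,6],[-0.0007,0.011,0,7],[-0.0009,0.0126,0,8],[-0.0009,0.0126,0,8]],
])

```text
clock: 15.47
tool_pos: [0.6566, 0.2644, 0.1078]
ee_rot: [0.966, 0.257, -0.0, -0.0]
wrist_force: [-1.2, 5.1, -0.3]
grip_width: 0.195
gripper_force: 78.7
```

```bash
python3 tq.py; python3 - <<'E'
from m import *
t=shot('top'); b=t['img'][110:210,110:230]; w=shot('side')['img'][200:300,130:250]
cv2.imwrite('pics/v7.png',np.hstack([cv2.resize(b,(400,333),interpolation=2),cv2.resize(w,(400,333),interpolation=2)])[:,:,::-1])
E
```

```text
t 15.4667 yaw 29.83 z 0.1078 rad 0.0911 ang 30.3 F [-1.2  5.1 -0.3] M [0.97 0.23 0.31] Taxis 0.76 q6 1.35
```

View pics/v7.png

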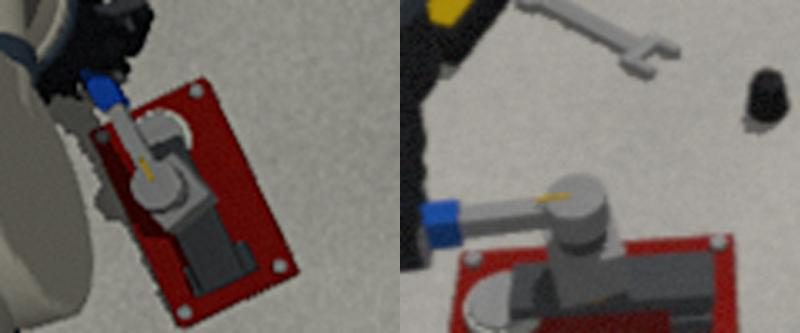

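The top crop shows the head's edge at about 37-40° against the handle at 30°. The torque stays level at 0.76, so it has tripped with a fold of about 8-11°. The side crop shows the socket down on the flange. I add 5.5°.

Request:
drive_tool([
  [[0,0.0016,0,1],[-0.0001,0.0032,0,2],[-0.0001,0.0047,0,3],[-0.0002,0.0063,0,4],[-0.0003,0.0079,0,5],[-0.0004,0.0087,0,5.5],[-0.0004,0.0087,0,5.5],[-0.0004,0.0087,0,5.5]],
])

```text
clock: 16.23
tool_pos: [0.6605, 0.2567, 0.1077]
ee_rot: [0.977, 0.211, -0.0, -0.0]
wrist_force: [-1.3, 5.1, -1.3]
grip_width: 0.191
gripper_force: 78.7
```

```bash
python3 tq.py; python3 - <<'E'
from m import *
t=shot('top'); b=t['img'][135:195,130:200]
cv2.imwrite('pics/v8.png',cv2.resize(b,(700,600),interpolation=2)[:,:,::-1])
E
```

```text
t 16.2333 yaw 24.39 z 0.1077 rad 0.091 ang 24.86 F [-1.3  5.1 -1.3] M [0.91 0.3  0.34] Taxis 0.82 q6 1.43
```

View pics/v8.png

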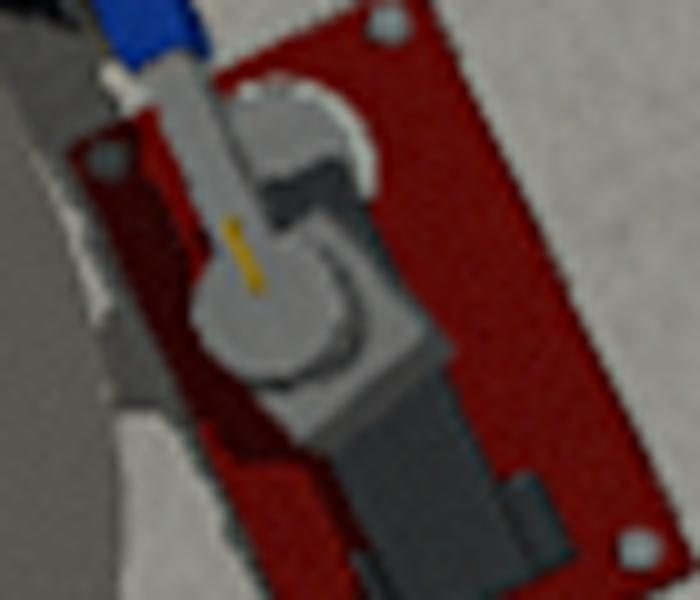

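```bash
python3 - <<'E'
from m import *
t=shot('top')
def ang(a,b,z):
    A,B=[onz(t,130+x/10,135+y/10,z) for x,y in (a,b)]; e=B-A; print(np.degrees(np.arctan2(e[1],e[0])).round(1),np.linalg.norm(e[:2]).round(4))
ang((430,330),(318,210),.08);ang((300,445),(430,330),.08);ang((210,265),(155,95),.106);ang((270,230),(205,75),.106)
h=cv2.cvtColor(t['img'],cv2.COLOR_RGB2HSV).astype(int);H,S,V=h[...,0],h[...,1],h[...,2]
# light-grey head: straight lines by LSD near head
g=cv2.cvtColor(t['img'],cv2.COLOR_RGB2GRAY); x0,y0=140,135
L=cv2.createLineSegmentDetector().detect(cv2.resize(g[y0:185,x0:185],None,fx=4,fy=4,interpolation=2))[0].reshape(-1,4)
for l in L:
    n=np.hypot(l[2]-l[0],l[3]-l[1])
    if n>22:
        q=l/4; P=[onz(t,x0+q[i]-.4,y0+q[i+1]-.4,.09) for i in (0,2)]; e=P[1]-P[0]
        print((l/4+[x0,y0]*2).round(1),'len mm',(np.linalg.norm(e)*1e3).round(0),'yaw',(np.degrees(np.arctan2(e[1],e[0]))%180).round(1))
E
```

```text
43.3 0.0395
-48.2 0.0409
18.8 0.0418
23.5 0.0394
[173.  135.1 184.8 159.6] len mm 65.0 yaw 26.0
[149.1 134.9 151.8 141.1] len mm 16.0 yaw 23.9
[164.4 144.6 157.8 141.7] len mm 17.0 yaw 65.8
[150.6 142.5 165.9 135.1] len mm 40.0 yaw 115.9
[149.9 161.5 148.5 167.7] len mm 15.0 yaw 168.2
[167.7 150.4 164.2 144.1] len mm 17.0 yaw 28.8
[164.8 147.9 165.7 154.5] len mm 16.0 yaw 8.8
[148.9 167.2 153.3 173. ] len mm 17.0 yaw 38.1
[145.3 145.8 151.6 160.2] len mm 37.0 yaw 24.8
[155.4 174.9 159.8 179.2] len mm 15.0 yaw 45.8
[152.  185.  148.  178.5] len mm 18.0 yaw 32.8
[161.7 155.6 157.2 159. ] len mm 13.0 yaw 127.7
[155.6 153.4 163.7 150.2] len mm 20.0 yaw 111.5
[165.8 171.5 158.8 174.1] len mm 18.0 yaw 110.3
[157.1 157.9 154.  152.6] len mm 15.0 yaw 31.2
[141.5 177.3 142.5 184.6] len mm 17.0 yaw 9.4
[160.4 178.6 172.4 168.3] len mm 37.0 yaw 131.0
[170.3 165.1 162.  155.4] len mm 30.0 yaw 40.9
[148.6 175.7 142.1 162.3] len mm 36.0 yaw 26.8
[164.7 166.2 162.  160.7] len mm 15.0 yaw 26.9
[153.7 152.6 150.5 144.7] len mm 20.0 yaw 22.7
[152.9 146.6 155.4 152.2] len mm 15.0 yaw 24.8
```

The head edges measure 41.0° and the handle 24.6°, so the fold is about 16° (0.29 rad), on target. I release and retreat straight up.

Request:
drive_tool([
  [[0,0,0,0],[0,0,0,0],[0,0,0,0],[0,0,0,0],[0,0,0,0],[0,0,0,0],[0,0,0,0],[0,0,0,0],[0,0,0,0],[0,0,0,0]],
], grip=-1)

```text
clock: 17.17
tool_pos: [0.6607, 0.2568, 0.1079]
ee_rot: [0.977, 0.212, -0.0, -0.0]
wrist_force: [-0.1, -0.5, -0.2]
grip_width: 1.002
gripper_force: 0.0
```

Request:
drive_tool([
  [[0,0,-0.005,0],[0,0,-0.015,0],[0,0,-0.03,0],[0,0,-0.05,0],[0,0,-0.075,0],[0,0,-0.1,0],[0,0,-0.12,0],[0,0,-0.13,0],[0,0,-0.13,0],[0,0,-0.13,0]],
])

```text
clock: 18.0
tool_pos: [0.6607, 0.2568, 0.2379]
ee_rot: [0.977, 0.212, 0.0, -0.0]
wrist_force: [-0.0, -1.0, -0.9]
grip_width: 1.001
gripper_force: 0.0
```

```bash
python3 tq.py; python3 - <<'E'
from m import *
t=shot('top'); b=t['img'][110:210,110:230]; w=shot('side')['img'][180:300,110:250]
cv2.imwrite('pics/v9.png',np.hstack([cv2.resize(b,(400,333),interpolation=2),cv2.resize(w,(400,333),interpolation=2)])[:,:,::-1])
E
```

```text
t 18.0 yaw 24.43 z 0.2379 rad 0.0911 ang 24.83 F [-0.  -1.  -0.9] M [-0.02  0.03 -0.02] Taxis -0.1 q6 1.43
```

View pics/v9.png

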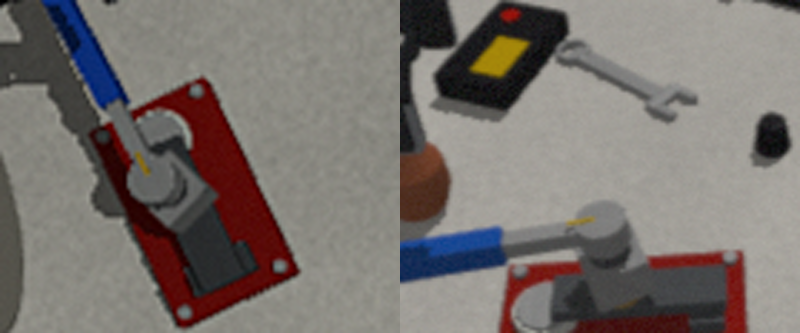

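The wrench sits on the bolt with its handle folded. The gripper is clear and the bystanders have not moved.

```bash
python3 -c "
from bench import *
print(job_done())"
```

```text
the job is handed in; nothing more can be done
None
```

I tightened the bolt until the wrench tripped, folded the handle about 16° (0.29 rad by the camera), left the wrench released on the bolt, and handed in at about 18 s; no verdict came back.

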